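# Clip the filter grille back into the bench dust extractor

## Robot

A 7-joint arm with a two-finger parallel gripper is mounted at the origin on a cart in front of the work surface, level with it; the furniture and walls round the work are solid. World frame = base frame: x ahead of the robot, y to its left, z up, the work surface at z = 0. Lengths are in m, angles in rad, forces in N, time in s.
With the tool pointing down it reaches from about 0.425 to 0.875 m from the base axis. Payload 8.4 kg.
Tool frame: the origin (TCP) lies between the finger pads; the fingertips stand 11 mm ahead of it and the grasp point (between the pads) lies 8 mm behind it (env.tcp_to_tips is the distance from the TCP to the fingertips, in m); z points along the fingers, y is the direction in which the jaws open and shut (so a half turn about z gives the same grasp; the last joint's range is limited). The gripper opens to 87 mm and grips with 3 to 60 N. Pads are 19 mm wide; open, the fingers measure 117 mm over their backs; the gripper's body (75 mm by 190 mm) begins 51 mm behind the grasp point.
Start: joints at [1.099, 0.333, 0.04, 1.465, -0.013, 1.343, -0.059], TCP at [0.237, -0.605, 0.234] pointing down, gripper open.
Joint ranges: [-2.58, 2.58], [-0.38, 2.09], [-1.3, 1.39], [0.25, 2.4], [-1.5, 4.64], [0.08, 2.09], [-2.65, 2.65]. Speed limits (rad/s): [2.22, 2.22, 2.79, 2.79, 3.14, 3.14, 3.14].

## Interface

Orientations are given as a unit quaternion [w, x, y, z].
In Python, from workcell import env, optics, finder gives the robot as it stands.
- The arm moves only by the tool send_rows, never from a script. Its arguments are lists of equal length, an entry for each row: "delta_rot": the turn, a rotation vector about the tool's x, y, z normalised to -1 to 1, where 1 is 180 degrees, a list of three; "translation": the shift along the tool's x, y, z normalised to -1 to 1, where 1 is 10 cm, a list of three; "claw": the gripper's target within -1 to 1 (fully open at 1, half-way at 0, shut at -1). In form: {"delta_rot": [[rx, ry, rz], ...], "translation": [[dx, dy, dz], ...], "claw": [claw, ...]}. A call has 1 to 20 rows; each row is the pose to reach, as a shift and turn from the pose commanded when the call began, along the tool's axes at that moment, turning the shorter way round; what a row does not reach only later rows make up. A row lasts 1/10 s, in which the tool goes at most 50 mm and 8.59 degrees, less where a joint would pass 70% of its speed; a pose out of reach is approached as far as the arm can. A call with a number of a shift or a turn outside -1 to 1 is refused whole. A call with a gripper value outside its range is refused whole. The fingers move at their own pace and stop on an object; the grip force is fixed at half the most. Time passes only in rows, so rows that repeat a pose let the fingers close. It gives the time, the measured TCP pose, the force and the opening at its end, in the units of the state.
- env.get_state(): the state, without advancing time (a new reading comes with each control period).
- optics.camera(name): name is "scene" or "top" or "wrist"; returns the picture (400x640x3 uint8, blue, green, red); there is no depth.
- optics.camera_params(name): a dict with "fx", "fy", "cx", "cy" (pixels), "world_to_cam" (4x4, takes a point from world to camera coordinates); the wrist camera has in their place "T_tool_cam" (4x4, takes a point from camera to tool coordinates, whose origin is the TCP and whose axes are the flange's). Camera axes: x right, y down, z forward; pixel columns grow to the right and rows downward; lengths in m; the calibration is good to about 2 mm. The wrist camera is an equidistant fisheye: a pixel r from the principal point sees the ray r / f radians off the axis. A picture is of the moment at which its call begins: read the wrist's pose just before it. camera_params takes no time and is no camera call.
- env.sign_off(): hands the job in, once; it reports no verdict.
Trained networks look in the newest picture that a camera, given by its name, has taken for a name from the list of things; names that differ only in an ending like _2 or _b are one class to them, and where a whole thing is asked for, a point or a joint stands for the part that bears it (a point fixed in the world has none). Each returns a list of dicts, best first, with "conf" (0 to 1); they miss things now and then, are a little off and sometimes report something else, mostly with a low value. They report only what shows in the picture. A call takes as long as a camera call.
- finder.spot_in(query, camera): "point" ([column, row] as shares, 0 to 1, of the picture: columns of its width, rows of its height, amid what is visible of it).
- finder.cut_out(query, camera): "pixels" (400x640 bool, what is visible of it) and "point" ([column, row] as shares, 0 to 1, of the picture: columns of its width, rows of its height, amid what is visible of it).
- finder.landmark_of(query, camera): "point" ([column, row] as shares, 0 to 1, of the picture: columns of its width, rows of its height: a listed point, or the origin of a listed thing).
The state is a dict: "time_s": time; "joint_positions": joint angles; "dq": joint speeds; "joint_efforts": joint torques, N m; "tcp_pos": TCP position; "tcp_rot": TCP orientation; "wrist_force": force on the tool from outside, world axes, zero at the start; "torque": the same for the moment, N m; "width": opening from 0.0 (shut) to 1.0 (fully open).
Only numpy, scipy, OpenCV 4.12 (cv2) and the standard library are available. Lean on these libraries where they do the work, as an engineer would, in place of code of your own. Each camera call takes 0.05 s, during which the arm holds its last target.

## Task

Fit the white filter grille back into the top of the grey bench dust extractor: first swing the metal dust cover fully aside on its pin, clear of the opening, and leave it there. Hold the grille by its black pull, tilted, slip its two tongues into the slots on the robot's side (the frame with the slots and clips slides a little from side to side, so feel for them), then lower the other edge and press it down, firmly but without ramming it, until both spring clips have snapped over it and it lies flat and fully home. Do not knock the abrasive roll, the little edge plane, the heel block or the scraper out of their places.

Things in the scene. Friction and masses are not known exactly. Their poses are not given: they have to be found in the camera images.
- extractor: Grey open-topped box, fixed, 195 (x) x 244 (y) x 85 mm high. Origin: under the centre of its opening, on the worktop; z up; +x to the side with two spring clips (away from the robot), -x to the side with two slots. In it the black shaker frame (its rod and knob stick out at +y) takes the grille: it slides in y, stands up to 7.5 mm either way of centre, stays where left; NOT tracked: see or feel where the slots are.
- seat (a point): fixed point of the extractor, (0, 0, 65) mm in its frame and with its axes: the grille's origin comes to lie here, axes parallel, when home and the shaker frame is central; else offset in y with the frame. Play of the home grille in the frame: 1 mm toward -x, 3 mm toward +x, 3 mm either way in y. Frame opening: x -66 to 68, 190 mm in y; its top z 84, ledges for the grille z 65.
- slot_line (a point): fixed point (-66, 0, 65) mm of the extractor, midway between the slot mouths, on their floor, if the frame is central. Slots: centres 50 mm either side in y, 36 mm wide, floor = ledge (z 65, from x -80 to -58), roof = underside of the frame's lip (z 73; lip top 84), back at x -80. Between and beside the slots the frame is solid. The frame's sliding friction is about 6 N.
- clip_line (a point): fixed point (60.5, 0, 76) mm of the extractor, midway between the clips' noses if the frame is central. Clips: 50 mm either side in y, 20 mm wide, ramp from the nose up to x 68, z 92; a hook under the nose. They yield toward +x. The grille's edge meets the ramps about 18 mm above home and rests there; it takes about 10 to 18 N on that edge to pass both; then they snap and the edge lands on the rigid ledge.
- grille: White filter grille, loose, about 0.3 kg, lying pull up. Plate 130 (x) x 170 (y) x 8 mm; origin: centre of its underside, z up. Two tongues 30 mm wide, 5 mm thick (z 0 to 5) stick out 10 mm beyond its -x edge (x -65 to -75) at y = +50 and -50. The plain +x edge goes under the clips. Upright black pull in the middle.
- grille_pull (a point): in the pull, 30 mm above the grille's underside, axes as the grille's. Pull 12 mm thick (x: grip across it), 68 mm long (y), from the plate's top (z 8) to z 40.
- tongue_left (a point): tip of the tongue at y = +50, mid thickness: (-75, 50, 2.5) mm of the grille. To enter, tilt the grille 12 to 18 degrees, tongues low (flat, its +x edge fouls clips and rim), rest the tips on the -x ledge (grille 10 to 14 mm toward +x of home), slide toward -x: it stops at once if the tongues miss the slots, else after 10 mm at the lip; then lower the +x edge.
- tongue_right (a point): tip of the tongue at y = -50: (-75, -50, 2.5) mm of the grille
- edge_left (a point): underside of the grille's +x edge, by the clip at y = +50: (65, 50, 0) mm of the grille; at z 65 of the extractor when home. The plate's top is 8 mm above.
- edge_right (a point): the same at y = -50: (65, -50, 0) mm of the grille
- dust_cover (a joint): angle of the dust cover, a steel plate 105 x 175 mm, 2.5 mm thick, top 4.5 mm above the rim: 0 (up to 0.25 at the start) over the opening, growing counter-clockwise seen from above, toward the robot and off to the extractor's -y side; stop at 1.8. Clear of the opening above 1.45. Friction about 0.06 N m: it stays where it is left.
- cover_pin (a point): vertical axis of the cover's pin, on the extractor's rim: (50, -116, 89) mm of its frame
- cover_knob (a point): middle of the cover's upright round black knob, 13 mm diameter (head 16 mm), foot 18 mm below this point, top 17 mm above; 89 mm from the pin. At joint 0 it lies (-80, 40) mm from the pin along the extractor's x and y. Round: a grip may turn on it.
- abrasive_roll: yellow roll of abrasive, 52 x 118 x 52 mm, lying loose; bystander
- edge_plane: small blue and black edge plane, 28 x 58 x 20 mm, loose; bystander
- heel_block: brown stack of heel lifts, 62 x 69 x 19 mm, loose; bystander
- scraper_a: scraper with a wooden handle, 44 x 147 x 29 mm, loose; bystander

How it is judged:
By the outcome, as a careful person would: the job done as asked, in the order asked, and still so for the second after the job is handed in, with the robot touching nothing.
It also fails if it takes over 64 s, if anything falls off the work surface, if the arm or the gripper's body presses on something with over 40 N, if the wrist force passes 120 N, or if a joint passes its speed limit or range.

## Working session

There is one attempt and no reset: what is moved stays moved. The work goes in short steps, Python scripts to look and compute and a tool call to move; the robot and the scene stay as the last step left them, time stands still between calls to the robot, and variables do not carry over. Pictures are saved under pics/ and viewed, and the job is handed in when it is done.

Besides the shell and the picture viewer there is one more tool, called after ">>>" as a command line: name --argument value ..., lists and objects as JSON in quotes. send_rows: Moves the arm, as the interface text tells. Its arguments: {"type":"object","properties":{"delta_rot":{"type":"array"},"translation":{"type":"array"},"claw":{"type":"array"}},"required":["delta_rot","translation","claw"]}

```bash
mkdir -p pics; ls
cat > h.py <<'E'
import numpy as np, cv2
from scipy.spatial.transform import Rotation as R
from workcell import env, optics, finder
def Rq(q): return R.from_quat([q[1],q[2],q[3],q[0]])
def px(cam,P):
    p=optics.camera_params(cam); c=(np.asarray(p["world_to_cam"])@np.append(P,1))[:3]
    return np.array([p["fx"]*c[0]/c[2]+p["cx"],p["fy"]*c[1]/c[2]+p["cy"]])
def ray(cam,uv,st=None):
    p=optics.camera_params(cam)
    if cam!="wrist":
        M=np.asarray(p["world_to_cam"]);Rm=M[:3,:3];o=-Rm.T@M[:3,3]
        d=Rm.T@np.array([(uv[0]-p["cx"])/p["fx"],(uv[1]-p["cy"])/p["fy"],1]);return o,d/np.linalg.norm(d)
    x=(uv[0]-p["cx"])/p["fx"];y=(uv[1]-p["cy"])/p["fy"];th=np.hypot(x,y)
    d=np.array([x/th*np.sin(th),y/th*np.sin(th),np.cos(th)])
    T=np.asarray(p["T_tool_cam"]);Rt=Rq(st["tcp_rot"]).as_matrix()
    return Rt@T[:3,3]+np.asarray(st["tcp_pos"]),Rt@T[:3,:3]@d
def atz(cam,uv,z,st=None):
    o,d=ray(cam,uv,st);return o+d*(z-o[2])/d[2]
def tri(rs):
    A=sum(np.eye(3)-np.outer(d,d) for o,d in rs);b=sum((np.eye(3)-np.outer(d,d))@o for o,d in rs)
    X=np.linalg.solve(A,b);return X,[np.linalg.norm((np.eye(3)-np.outer(d,d))@(X-o)) for o,d in rs]
def lm(q,cam):
    r=finder.landmark_of(q,cam)
    return [(np.array(a["point"])*[640,400],a["conf"]) for a in r[:2]]
def px_w(P,st):
    p=optics.camera_params("wrist");T=np.asarray(p["T_tool_cam"]);Rt=Rq(st["tcp_rot"]).as_matrix()
    c=T[:3,:3].T@(Rt.T@(np.asarray(P)-st["tcp_pos"])-T[:3,3]);th=np.arctan2(np.hypot(c[0],c[1]),c[2]);ph=np.arctan2(c[1],c[0])
    return np.array([p["fx"]*th*np.cos(ph)+p["cx"],p["fy"]*th*np.sin(ph)+p["cy"]])
E
python3 - <<'E'
from h import *
for c in ["scene","top"]:
    cv2.imwrite(f"pics/{c}0.png",optics.camera(c))
for q in ["seat","slot_line","clip_line","cover_pin","cover_knob","grille_pull","tongue_left","tongue_right","edge_left","edge_right","abrasive_roll","edge_plane","heel_block","scraper_a","extractor"]:
    o=[]
    for c in ["scene","top"]:
        l=lm(q,c);o.append([(np.round(a,1).tolist(),round(b,2)) for a,b in l])
    s=""
    try:
        X,e=tri([ray("scene",np.array(o[0][0][0])),ray("top",np.array(o[1][0][0]))]);s=f"{np.round(X,4)} {np.round(e,4)}"
    except Exception as ex: s=str(ex)
    print(q,o,s)
st=env.get_state();print(st)
E
```

```text
pics
seat [[([336.3, 206.4], 0.83)], [([318.6, 217.1], 0.83), ([172.2, 235.2], 0.63)]] [ 0.4861 -0.0509  0.0758] [0.0009 0.0009]
slot_line [[([347.4, 218.6], 0.87)], [([316.6, 234.6], 0.64)]] [ 0.4345 -0.0496  0.0575] [0.0058 0.0058]
clip_line [[([395.7, 173.0], 0.72), ([327.4, 196.9], 0.58)], [([317.8, 192.4], 0.91)]] [ 0.446  -0.1131  0.2288] [0.1113 0.1113]
cover_pin [[([350.5, 185.7], 0.85), ([263.0, 223.9], 0.61)], [([362.1, 195.5], 0.61)]] [ 0.5512 -0.1716  0.0747] [0.0022 0.0022]
cover_knob [[], [([347.8, 228.2], 0.8), ([197.0, 207.7], 0.41)]] list index out of range
grille_pull [[([233.9, 260.7], 0.57)], [([190.1, 212.1], 0.73), ([251.9, 162.8], 0.6)]] [0.5008 0.3205 0.0373] [0.0002 0.0002]
tongue_left [[([228.6, 290.2], 0.93)], [([172.1, 232.8], 0.96)]] [0.4408 0.3765 0.0022] [0.0031 0.0031]
tongue_right [[], [([209.7, 242.8], 0.89)]] list index out of range
edge_left [[([211.5, 261.3], 0.65)], [([181.7, 187.9], 0.72), ([360.8, 197.9], 0.72)]] [ 0.5784  0.3601 -0.0014] [0.0029 0.0029]
edge_right [[([240.5, 251.1], 0.9)], [([216.9, 191.2], 0.68)]] [ 0.5735  0.2606 -0.0123] [0
[... 628 characters left out ...]
s': array([ 1.09881859,  0.3331906 ,  0.03988233,  1.46539775, -0.01339015,
        1.34331104, -0.05848493]), 'dq': array([ 1.08132624e-03,  2.66565647e-05, -1.22897396e-03,  9.69532151e-04,
       -3.02647856e-04, -6.14009406e-04, -1.39323193e-04]), 'joint_efforts': array([-3.86490865e-04, -6.56106019e+01,  1.33277670e+00, -4.04048538e+01,
       -5.99927385e-02,  3.51705845e-02,  2.08861894e-05]), 'tcp_pos': array([ 0.23671653, -0.60533095,  0.23355284]), 'tcp_rot': array([-2.05182328e-05,  9.82679508e-01,  1.85313203e-01, -2.95865945e-06]), 'wrist_force': array([ 0.6824248 , -0.11259358,  0.56437532]), 'torque': array([-0.03669743,  0.00328192, -0.02850163]), 'width': 0.9993594202951231}
```

View pictures.

View pics/scene0.png

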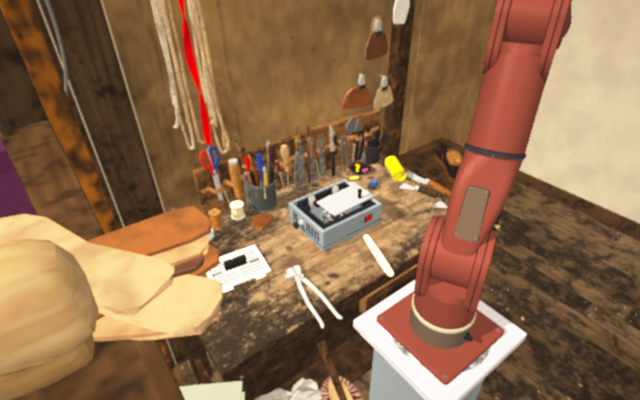

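View pics/top0.png

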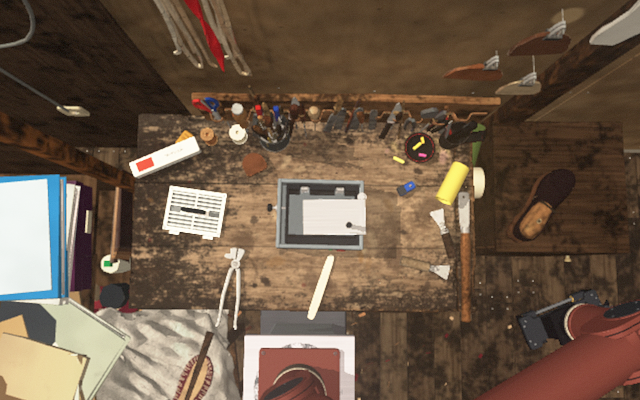

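Run:
```python
import cv2
a=cv2.imread("pics/top0.png")[150:290,140:480];cv2.imwrite("pics/top0z.png",cv2.resize(a,None,fx=2.3,fy=2.3,interpolation=cv2.INTER_CUBIC))
a=cv2.imread("pics/scene0.png")[140:320,190:440];cv2.imwrite("pics/scene0z.png",cv2.resize(a,None,fx=3.1,fy=3.1,interpolation=cv2.INTER_CUBIC))
```

```text
(no output)
```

View pics/top0z.png

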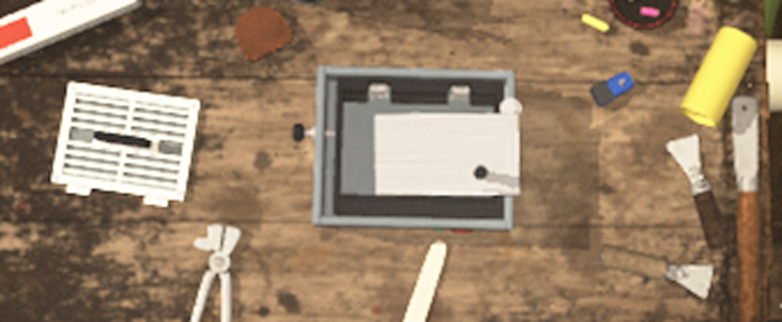

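View pics/scene0z.png

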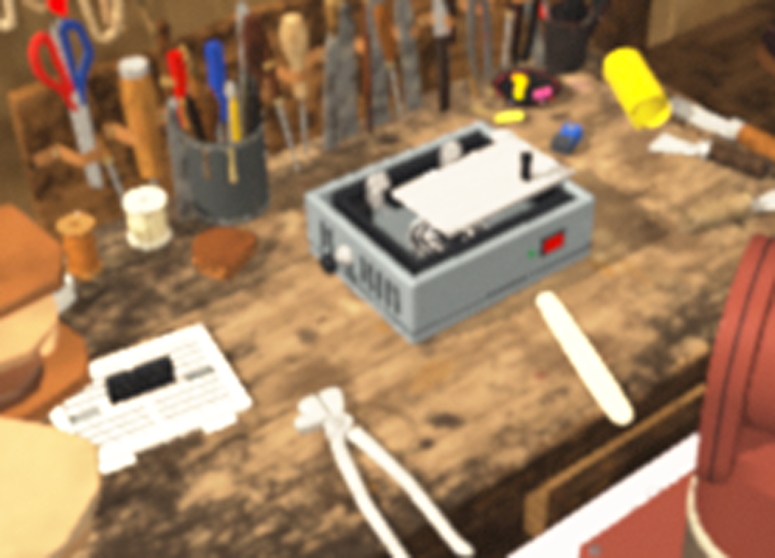

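```bash
cat >> h.py <<'E'
def cmd(pos,Rt,p0=None,R0=None):
    st=env.get_state()
    p0=st["tcp_pos"] if p0 is None else p0; R0=Rq(st["tcp_rot"]) if R0 is None else R0
    t=R0.inv().apply(np.asarray(pos)-p0)/0.1; r=(R0.inv()*Rt).as_rotvec()/np.pi
    return np.round(t,3).tolist(),np.round(r,4).tolist()
def down(yaw,tilt=0): # yaw of tool x axis; tool z down
    return R.from_euler('z',yaw,degrees=True)*R.from_euler('x',180,degrees=True)
E
python3 - <<'E'
from h import *
p=optics.camera_params("wrist");print({k:np.round(v,3).tolist() for k,v in p.items()})
print("knob",atz("top",[347.8,228.2],.1075), "pin",atz("top",[362.1,195.5],.089), "knob2", atz("top",[349,225],.124))
for y in [0,90,-90]: print(y,cmd([0.42,-0.06,0.33],down(y)))
st=env.get_state();print(Rq(st["tcp_rot"]).as_matrix().round(3))
o,_=ray("top",[320,200]);print("top cam",o,_)
E
```

```text
{'fx': 309.707, 'fy': 309.707, 'cx': 319.222, 'cy': 196.482, 'T_tool_cam': [[0.0, -0.963, -0.27, 0.074], [1.0, 0.0, -0.0, -0.0], [0.0, -0.27, 0.963, -0.152], [0.0, 0.0, 0.0, 1.0]]}
knob [ 0.45395806 -0.13042554  0.1075    ] pin [ 0.54775224 -0.17177974  0.089     ] knob2 [ 0.46153341 -0.13246888  0.124     ]
0 ([3.693, -4.411, -0.964], [-0.0, 0.0, 0.1187])
90 ([3.693, -4.411, -0.964], [-0.0, -0.0, -0.3813])
-90 ([3.693, -4.411, -0.964], [-0.0, 0.0, 0.6187])
[[ 0.931  0.364 -0.   ]
 [ 0.364 -0.931  0.   ]
 [ 0.    -0.    -1.   ]]
top cam [ 0.35552546 -0.02985476  1.48751086] [ 0.12633102 -0.0167907  -0.99184603]
```

>>> send_rows --delta_rot '[[0,0,-0.143],[0,0,-0.143],[0,0,-0.143]]' --translation '[[0.93,-0.99,0],[0.93,-0.99,0],[0.93,-0.99,0]]' --claw '[1,1,1]'

```text
time_s: 1.9
tcp_pos: [0.2887, -0.4765, 0.2335]
tcp_rot: [-0.0, 0.915, 0.403, 0.0]
wrist_force: [0.5, 0.8, -0.3]
width: 1.003
```

Run:
```python
from h import *
print(env.get_state()["tcp_pos"],cmd([0.45,-0.10,0.25],down(90)))
```

```text
[ 0.28870615 -0.47646601  0.23354169] ([3.867, -1.351, -0.162], [0.0, -0.0002, -0.2358])
```

>>> send_rows --delta_rot '[[0,0,0],[0,0,0]]' --translation '[[0.95,-0.3,0],[0.95,-0.3,0]]' --claw '[1,1]'

```text
time_s: 2.1
tcp_pos: [0.3303, -0.3877, 0.2337]
tcp_rot: [0.0, 0.917, 0.399, 0.0]
wrist_force: [0.8, 0.4, 0.0]
width: 0.998
```

>>> send_rows --delta_rot '[[0,0,0],[0,0,0]]' --translation '[[0.95,-0.3,0],[0.95,-0.3,0]]' --claw '[1,1]'

```text
time_s: 2.3
tcp_pos: [0.3732, -0.2974, 0.2339]
tcp_rot: [0.0, 0.917, 0.399, 0.0]
wrist_force: [0.8, 0.0, 0.4]
width: 1.003
```

>>> send_rows --delta_rot '[[0,0,-0.14],[0,0,-0.14],[0,0,-0.14]]' --translation '[[0.95,-0.3,0],[0.95,-0.3,0],[0.95,-0.3,0]]' --claw '[1,1,1]'

```text
time_s: 2.6
tcp_pos: [0.4183, -0.2027, 0.2343]
tcp_rot: [0.0, 0.803, 0.596, 0.001]
wrist_force: [-0.2, -1.0, -0.0]
width: 1.003
```

```bash
cat > look.py <<'E'
from h import *
import sys,json
n=sys.argv[1]
st=env.get_state();im=optics.camera("wrist");cv2.imwrite(f"pics/{n}.png",im)
json.dump({k:np.asarray(v).tolist() for k,v in st.items()},open(f"pics/{n}.json","w"))
print(st["time_s"],st["tcp_pos"].round(4),Rq(st["tcp_rot"]).as_matrix().round(3).tolist())
for q in sys.argv[2:]:
    q,z=q.split(":")
    for a,b in lm(q,"wrist"): print(q,a.round(1),round(b,2),atz("wrist",a,float(z),st).round(4))
E
python3 look.py w1 cover_knob:.1075 cover_pin:.089 seat:.065 slot_line:.065 clip_line:.076
python3 -c "
from h import *
print(cmd([0.45,-0.10,0.25],down(90)))"
```

```text
2.6 [ 0.4183 -0.2027  0.2343] [[0.289, 0.957, 0.002], [0.957, -0.289, 0.001], [0.001, 0.002, -1.0]]
cover_knob [342.7 106.5] 0.69 [ 0.4614 -0.1327  0.1075]
cover_pin [428.9 125.6] 0.62 [ 0.5412 -0.1727  0.089 ]
seat [349.5  27.9] 0.86 [ 0.4958 -0.0544  0.065 ]
slot_line [282.5  44.6] 0.89 [ 0.4248 -0.052   0.065 ]
clip_line [404.2  14.2] 0.57 [ 0.5537 -0.0549  0.076 ]
([1.158, -0.007, -0.165], [-0.0001, 0.0, -0.1001])
```

View pics/w1.png

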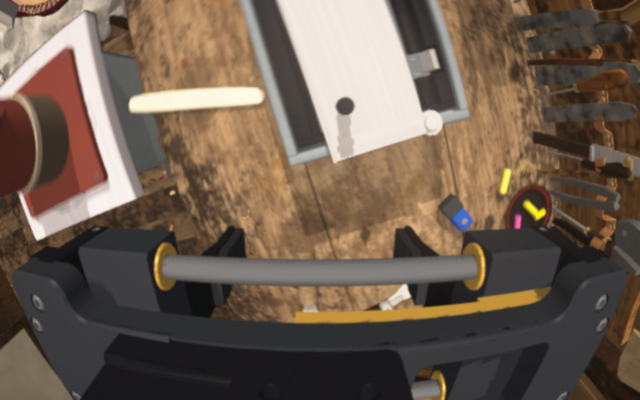

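```bash
python3 -c "
from h import *
print(cmd([0.4614,-0.1327,0.155],down(90)))"
```

```text
([0.883, 0.203, 0.785], [-0.0001, 0.0, -0.1001])
```

>>> send_rows --delta_rot '[[0,0,-0.1],[0,0,-0.1],[0,0,-0.1],[0,0,-0.1]]' --translation '[[0.88,0.2,0.78],[0.88,0.2,0.78],[0.88,0.2,0.78],[0.88,0.2,0.78]]' --claw '[0,0,0,0]'

```text
time_s: 3.3
tcp_pos: [0.4606, -0.13, 0.1537]
tcp_rot: [-0.002, 0.705, 0.709, -0.0]
wrist_force: [0.7, -0.4, -0.1]
width: 0.72
```

```bash
python3 look.py w2 cover_knob:.1075
python3 -c "
from h import *
print(cmd([0.4614,-0.1327,0.109],down(90)))"
```

```text
3.3 [ 0.4606 -0.13    0.1537] [[-0.005, 1.0, -0.003], [1.0, 0.005, 0.002], [0.002, -0.003, -1.0]]
cover_knob [323.6 221.9] 0.92 [ 0.4636 -0.129   0.1075]
([0.001, 0.005, 0.469], [-0.0001, 0.0001, 0.0004])
```

View pics/w2.png

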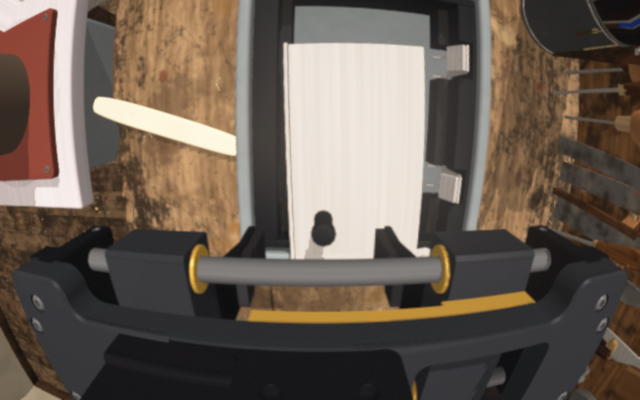

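>>> send_rows --delta_rot '[[0,0,0],[0,0,0],[0,0,0],[0,0,0],[0,0,0]]' --translation '[[0,0.02,0.44],[0,0.02,0.44],[0,0.02,0.44],[0,0.02,0.44],[0,0.02,0.44]]' --claw '[0,0,-1,-1,-1]'

```text
time_s: 3.9
tcp_pos: [0.4641, -0.1321, 0.1133]
tcp_rot: [0.001, 0.706, 0.709, 0.0]
wrist_force: [-0.5, -0.7, -0.3]
width: 0.312
```

```bash
python3 -c "
from h import *
pin=np.array([.542,-.1727]);st=env.get_state();print(st['width'],st['wrist_force'])
k=st['tcp_pos'][:2];v=k-pin;print(v,np.linalg.norm(v))
for a in np.arange(1,14)*0.13:
  c,s=np.cos(a),np.sin(a);d=np.array([c*v[0]-s*v[1],s*v[0]+c*v[1]])-v
  print(round(a,2),[round(d[1]*10,2),round(d[0]*10,2),0])"
```

```text
0.31206610646563887 [-0.48705003 -0.71469376 -0.29324838]
[-0.07794844  0.04056676] 0.08787275459897595
0.13 [np.float64(-0.1), np.float64(-0.05), 0]
0.26 [np.float64(-0.21), np.float64(-0.08), 0]
0.39 [np.float64(-0.33), np.float64(-0.1), 0]
0.52 [np.float64(-0.44), np.float64(-0.1), 0]
0.65 [np.float64(-0.55), np.float64(-0.09), 0]
0.78 [np.float64(-0.67), np.float64(-0.06), 0]
0.91 [np.float64(-0.77), np.float64(-0.02), 0]
1.04 [np.float64(-0.87), np.float64(0.04), 0]
1.17 [np.float64(-0.97), np.float64(0.1), 0]
1.3 [np.float64(-1.05), np.float64(0.18), 0]
1.43 [np.float64(-1.12), np.float64(0.27), 0]
1.56 [np.float64(-1.18), np.float64(0.37), 0]
1.69 [np.float64(-1.23), np.float64(0.47), 0]
```

>>> send_rows --delta_rot '[[0,0,0],[0,0,0],[0,0,0],[0,0,0]]' --translation '[[0,0,0.02],[0,0,0.02],[0,0,0.02],[0,0,0.02]]' --claw '[-1,-1,-1,-1]'

```text
time_s: 4.3
tcp_pos: [0.4633, -0.1316, 0.1101]
tcp_rot: [0.0, 0.705, 0.709, -0.0]
wrist_force: [-2.5, 0.6, 7.0]
width: 0.164
```

>>> send_rows --delta_rot '[[0,0,0],[0,0,0],[0,0,0],[0,0,0],[0,0,0],[0,0,0],[0,0,0],[0,0,0],[0,0,0]]' --translation '[[-0.1,-0.05,-0.01],[-0.21,-0.08,-0.01],[-0.33,-0.1,-0.01],[-0.44,-0.1,-0.01],[-0.55,-0.09,-0.01],[-0.67,-0.06,-0.01],[-0.77,-0.02,-0.01],[-0.87,0.04,-0.01],[-0.97,0.1,-0.01]]' --claw '[-1,-1,-1,-1,-1,-1,-1,-1,-1]'

```text
time_s: 5.2
tcp_pos: [0.4749, -0.2269, 0.1107]
tcp_rot: [-0.0, 0.704, 0.71, 0.001]
wrist_force: [4.7, 9.6, 1.6]
width: 0.165
```

```bash
python3 -c "
from h import *
pin=np.array([.542,-.1727]);st=env.get_state();print(st['width'],st['wrist_force'])
k=st['tcp_pos'][:2];v=k-pin;print(v,np.linalg.norm(v),np.arctan2(v[1],v[0])-np.arctan2(40,-80))"
```

```text
0.16474003166775555 [4.67135634 9.5728462  1.6170792 ]
[-0.06710121 -0.05422347] 0.08627141321211623 -5.139886425390115
```

```bash
python3 -c "
from h import *
v=np.array([-.0687,-.0567])
for a in np.arange(1,6)*0.11:
  c,s=np.cos(a),np.sin(a);d=np.array([c*v[0]-s*v[1],s*v[0]+c*v[1]])-v
  print(round(a,2),[round(d[1]*10+.018,2),round(d[0]*10+.014,2),0])"
```

```text
0.11 [np.float64(-0.05), np.float64(0.08), 0]
0.22 [np.float64(-0.12), np.float64(0.15), 0]
0.33 [np.float64(-0.17), np.float64(0.23), 0]
0.44 [np.float64(-0.22), np.float64(0.32), 0]
0.55 [np.float64(-0.26), np.float64(0.41), 0]
```

>>> send_rows --delta_rot '[[0,0,0],[0,0,0],[0,0,0],[0,0,0],[0,0,0],[0,0,0]]' --translation '[[-0.05,0.08,0],[-0.12,0.15,0],[-0.17,0.23,0],[-0.22,0.32,0],[-0.26,0.41,0],[-0.26,0.41,0]]' --claw '[-1,-1,-1,-1,-1,-1]'

```text
time_s: 5.8
tcp_pos: [0.514, -0.2573, 0.1105]
tcp_rot: [0.0, 0.706, 0.708, -0.002]
wrist_force: [-4.0, -5.4, 4.7]
width: 0.16
```

```bash
python3 -c "
from h import *
pin=np.array([.5436,-.1702]);st=env.get_state();print(st['width'],st['wrist_force'])
k=st['tcp_pos'][:2];v=k-pin;print(v,np.linalg.norm(v),(np.arctan2(v[1],v[0])-np.arctan2(40,-80))%6.2832)"
```

```text
0.1602820561243667 [-3.95033422 -5.36873979  4.68562907]
[-0.02964208 -0.08709154] 0.09199776835366803 1.7064015707219182
```

>>> send_rows --delta_rot '[[0,0,0],[0,0,0],[0,0,0],[0,0,0],[0,0,0]]' --translation '[[0,0,0],[0,0,0],[0,0,0],[0,0,-0.9],[0,0,-0.9]]' --claw '[0.2,0.2,0.2,0.2,0.2]'

```text
time_s: 6.3
tcp_pos: [0.5145, -0.2536, 0.2016]
tcp_rot: [-0.001, 0.705, 0.709, 0.0]
wrist_force: [0.9, -0.9, 0.9]
width: 0.527
```

```bash
python3 look.py w3 cover_knob:.1075
python3 -c "
from h import *
print(cmd([0.49,0.3,0.22],down(82)))"
```

```text
6.3 [ 0.5145 -0.2536  0.2016] [[-0.006, 1.0, -0.001], [1.0, 0.006, 0.001], [0.001, -0.001, -1.0]]
cover_knob [317.2 201.3] 0.88 [ 0.5128 -0.2523  0.1075]
([5.549, -0.244, -0.157], [0.0027, 0.0011, 0.0463])
```

View pics/w3.png

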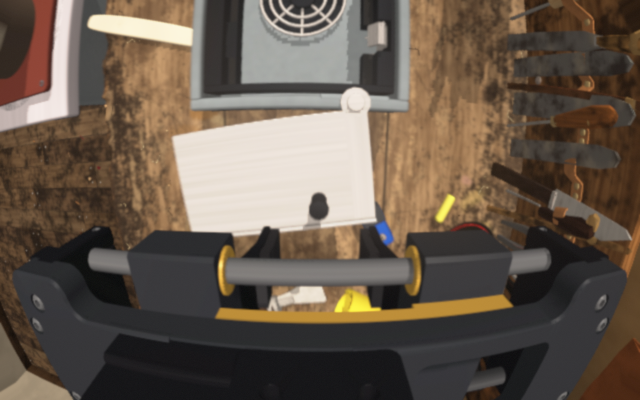

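>>> send_rows --delta_rot '[[0,0,0],[0,0,0]]' --translation '[[0.95,-0.05,-0.15],[0.95,-0.05,-0.15]]' --claw '[0.2,0.2]'

```text
time_s: 6.6
tcp_pos: [0.509, -0.1584, 0.2155]
tcp_rot: [-0.0, 0.706, 0.708, 0.0]
wrist_force: [1.2, 1.5, 0.4]
width: 0.598
```

>>> send_rows --delta_rot '[[0,0,0],[0,0,0],[0,0,0]]' --translation '[[0.98,-0.05,-0.15],[0.98,-0.05,-0.15],[0.98,-0.05,-0.15]]' --claw '[0.2,0.2,0.2]'

```text
time_s: 6.9
tcp_pos: [0.5041, -0.0534, 0.232]
tcp_rot: [0.0, 0.702, 0.713, 0.001]
wrist_force: [0.1, -0.4, -0.0]
width: 0.601
```

```bash
python3 look.py w4 seat:.065 slot_line:.065 clip_line:.076 cover_pin:.089
```

```text
6.9 [ 0.5041 -0.0534  0.232 ] [[-0.015, 1.0, 0.002], [1.0, 0.015, 0.001], [0.001, 0.002, -1.0]]
seat [314.9 184.7] 0.63 [ 0.5    -0.0553  0.065 ]
slot_line [248.2 181. ] 0.88 [ 0.4284 -0.0521  0.065 ]
clip_line [369.4 187.5] 0.77 [ 0.5564 -0.0547  0.076 ]
cover_pin [351.1 292. ] 0.91 [ 0.5422 -0.1724  0.089 ]
```

View pics/w4.png

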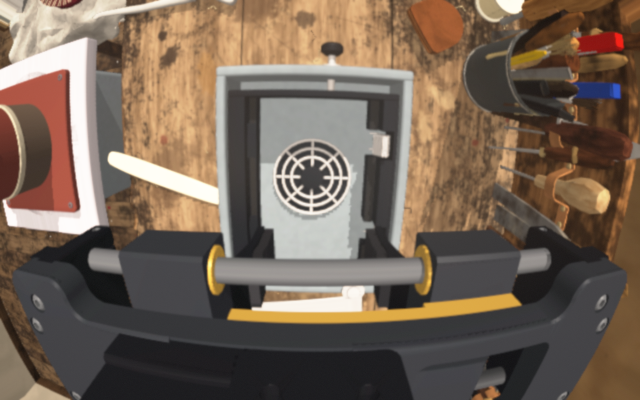

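Run:
```python
from h import *
import json
for n in ["w2","w3","w4"]:
    im=cv2.imread(f"pics/{n}.png")
    if n=="w3": im=im[0:130,170:430]
    else: im=im[0:300,200:480]
    cv2.imwrite(f"pics/{n}z.png",cv2.resize(im,None,fx=2.8 if n=="w3" else 2,fy=2.8 if n=="w3" else 2,interpolation=cv2.INTER_CUBIC))
```

```text
(no output)
```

View pics/w2z.png

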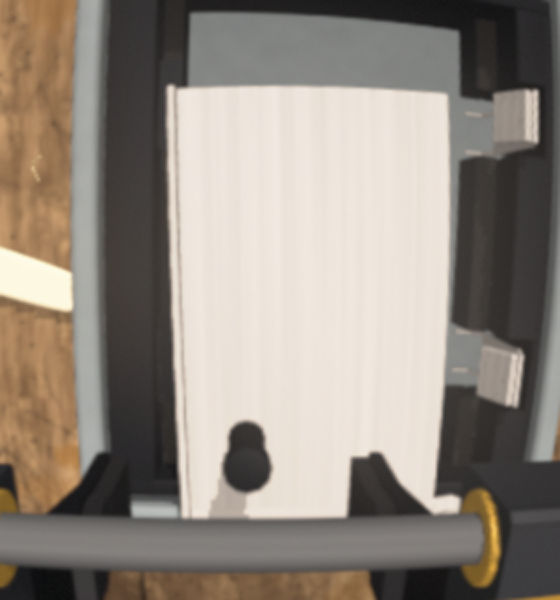

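View pics/w4z.png

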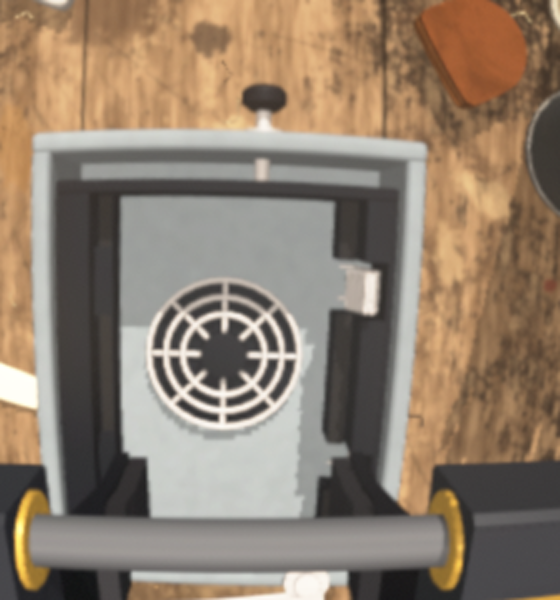

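View pics/w3z.png

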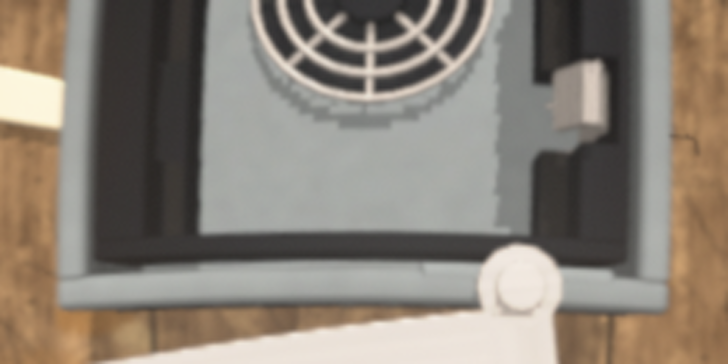

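Run:
```python
from h import *
import json
def f(n,pts,z,s,off):
    st=json.load(open(f"pics/{n}.json"))
    for p in pts:
        uv=np.array(p)/s+off
        print(n,p,z,(atz("wrist",uv,z,st)*1000).round(1)[:2])
print("clips");f("w2",[(540,92),(538,150),(523,350),(517,407)],.092,2,[200,0])
f("w4",[(378,270),(376,315)],.092,2,[200,0])
f("w3",[(607,63),(604,130)],.092,2.8,[170,0])
print("frame inner");f("w4",[(120,195),(335,200)],.084,2,[200,0]);f("w3",[(200,235),(530,235)],.084,2.8,[170,0])
print("box outer");f("w4",[(35,138),(425,146),(425,150)],.085,2,[200,0]);f("w3",[(62,305),(665,308)],.085,2.8,[170,0])
print("box walls left,right");f("w4",[(35,150),(48,500),(425,160),(400,470)],.085,2,[200,0])
print("frame left inner/right inner?");f("w4",[(120,300),(120,450),(335,300),(335,430)],.084,2,[200,0])
```

```text
clips
w2 (540, 92) 0.092 [ 5.706e+02 -1.000e-01]
w2 (538, 150) 0.092 [569.6 -22.6]
w2 (523, 350) 0.092 [567.7 -98. ]
w2 (517, 407) 0.092 [ 568.  -120.4]
w4 (378, 270) 0.092 [570.2   1.2]
w4 (376, 315) 0.092 [570.4 -20.6]
w3 (607, 63) 0.092 [570.9 -99. ]
w3 (604, 130) 0.092 [ 569.7 -120.9]
frame inner
w4 (120, 195) 0.084 [446.1  35.2]
w4 (335, 200) 0.084 [549.5  34. ]
w3 (200, 235) 0.084 [ 446.1 -153.2]
w3 (530, 235) 0.084 [ 548.3 -154.2]
box outer
w4 (35, 138) 0.085 [402.9  65.6]
w4 (425, 146) 0.085 [593.7  63.8]
w4 (425, 150) 0.085 [593.8  61.8]
w3 (62, 305) 0.085 [ 399.1 -172.9]
w3 (665, 308) 0.085 [ 591.5 -175.1]
box walls left,right
w4 (35, 150) 0.085 [403.   59.5]
w4 (48, 500) 0.085 [ 401.  -125.2]
w4 (425, 160) 0.085 [593.9  56.8]
w4 (400, 470) 0.085 [ 591.6 -104. ]
frame left inner/right inner?
w4 (120, 300) 0.084 [445.8 -16.4]
w4 (120, 450) 0.084 [443.2 -94.8]
w4 (335, 300) 0.084 [551.2 -14.9]
w4 (335, 430) 0.084 [554.8 -81.9]
```

>>> send_rows --delta_rot '[[0,0,0.023],[0,0,0.023]]' --translation '[[0.98,0,0],[0.98,0,0]]' --claw '[0.2,0.2]'

```text
time_s: 7.35
tcp_pos: [0.5035, 0.0355, 0.2301]
tcp_rot: [-0.0, 0.733, 0.68, -0.0]
wrist_force: [0.9, 1.1, 0.3]
width: 0.603
```

>>> send_rows --delta_rot '[[0,0,0.023],[0,0,0.023],[0,0,0.023]]' --translation '[[0.98,0,0.1],[0.98,0,0.1],[0.98,0,0.1]]' --claw '[0.2,0.2,0.2]'

```text
time_s: 7.65
tcp_pos: [0.5089, 0.1408, 0.2199]
tcp_rot: [-0.002, 0.752, 0.659, 0.001]
wrist_force: [0.3, -0.2, 0.1]
width: 0.6
```

```bash
python3 look.py w5 grille_pull:.030 tongue_left:.0025 tongue_right:.0025 edge_left:0 edge_right:0 grille:0
```

```text
7.65 [0.5089 0.1408 0.2199] [[0.132, 0.991, -0.001], [0.991, -0.132, 0.003], [0.003, -0.002, -1.0]]
grille_pull [297.1  24.7] 0.75 [0.5076 0.3166 0.03  ]
tongue_right [237.4  78.7] 0.73 [0.4269 0.2707 0.0025]
edge_right [351.6  72.4] 0.67 [0.5628 0.2578 0.    ]
edge_right [326.8 306.4] 0.62 [ 0.4938 -0.0532  0.    ]
grille [296.9  32.4] 0.65 [0.5051 0.3157 0.    ]
```

View pics/w5.png

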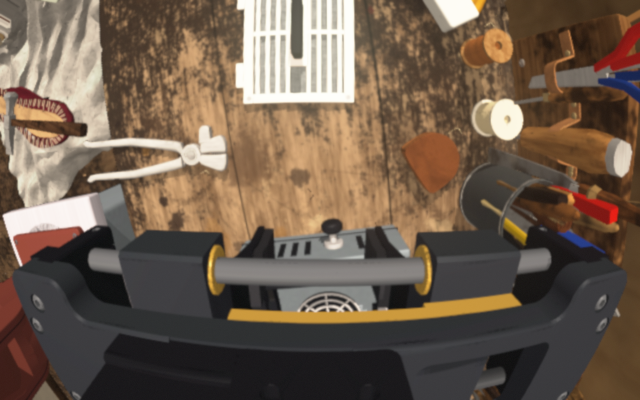

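>>> send_rows --delta_rot '[[0,0,0],[0,0,0],[0,0,0]]' --translation '[[0.99,-0.15,0.3],[0.99,-0.15,0.3],[0.99,-0.15,0.3]]' --claw '[0.2,0.2,0.2]'

```text
time_s: 8.3
tcp_pos: [0.5067, 0.2398, 0.1893]
tcp_rot: [-0.002, 0.753, 0.658, 0.0]
wrist_force: [0.9, 0.5, -0.3]
width: 0.602
```

```bash
python3 look.py w6 grille_pull:.030 tongue_left:.0025 tongue_right:.0025 edge_left:0 edge_right:0 grille:0
```

```text
8.3 [0.5067 0.2398 0.1893] [[0.133, 0.991, -0.002], [0.991, -0.133, 0.003], [0.002, -0.002, -1.0]]
grille_pull [310.1 111.8] 0.88 [0.5073 0.3151 0.03  ]
grille_pull [368.  157.4] 0.74 [0.5595 0.2619 0.03  ]
tongue_left [241.4  70. ] 0.85 [0.4382 0.3738 0.0025]
tongue_right [243.7 157.6] 0.69 [0.4254 0.2761 0.0025]
tongue_right [444.2 236.6] 0.27 [0.652  0.1474 0.0025]
edge_left [371.7  69.6] 0.92 [0.5793 0.354  0.    ]
edge_right [368.7 156.2] 0.81 [0.5645 0.2582 0.    ]
grille [309.6 111.7] 0.77 [0.5059 0.3155 0.    ]
grille [370.8  67.6] 0.53 [0.5787 0.3563 0.    ]
```

View pics/w6.png

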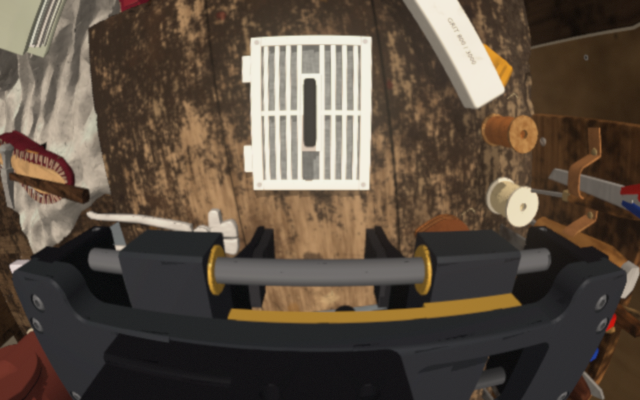

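```bash
python3 -c "
from h import *
print(cmd([0.507,0.315,0.1],down(82)))"
```

```text
([0.809, -0.142, 0.909], [0.0003, 0.0001, -0.0008])
```

```bash
python3 -c "
from h import *
s=env.get_state();print(s['time_s'],s['tcp_pos'],cmd([0.507,0.315,0.1],down(82)),Rq(s['tcp_rot']).as_matrix().round(4))"
```

```text
8.65 [0.50953502 0.23290589 0.19095181] ([0.809, -0.142, 0.909], [0.0003, 0.0001, -0.0008]) [[ 1.416e-01  9.899e-01  8.000e-04]
 [ 9.899e-01 -1.416e-01 -5.000e-04]
 [-4.000e-04  9.000e-04 -1.000e+00]]
```

>>> send_rows --delta_rot '[[0,0,0],[0,0,0],[0,0,0],[0,0,0]]' --translation '[[0.81,-0.14,0.9],[0.81,-0.14,0.9],[0.81,-0.14,0.9],[0.81,-0.14,0.9]]' --claw '[0.2,0.2,0.2,0.2]'

```text
time_s: 9.05
tcp_pos: [0.5044, 0.3175, 0.0982]
tcp_rot: [-0.001, 0.754, 0.657, -0.002]
wrist_force: [-0.6, -0.4, 0.6]
width: 0.602
```

```bash
python3 look.py w7 grille_pull:.030 tongue_left:.0025 edge_left:0 ; python3 -c "
from h import *
s=env.get_state();print(s['time_s'],s['tcp_pos'],cmd([0.507,0.315,0.024],down(82)),Rq(s['tcp_rot']).as_matrix().round(4))"
```

```text
9.05 [0.5044 0.3175 0.0982] [[0.137, 0.991, -0.004], [0.991, -0.137, -0.001], [-0.001, -0.004, -1.0]]
grille_pull [325.8 211.5] 0.89 [0.5092 0.3177 0.03  ]
tongue_left [231.5 149.7] 0.75 [0.4386 0.3718 0.0025]
tongue_left [395.2 257.3] 0.22 [0.5653 0.2562 0.0025]
edge_left [398.2 144.8] 0.69 [0.5751 0.3566 0.    ]
9.25 [0.50751984 0.31551786 0.10196153] ([-0.006, -0.006, 0.78], [0.0006, -0.0001, -0.0006]) [[ 1.411e-01  9.900e-01  2.000e-03]
 [ 9.900e-01 -1.411e-01  0.000e+00]
 [ 3.000e-04  2.000e-03 -1.000e+00]]
```

View pics/w7.png

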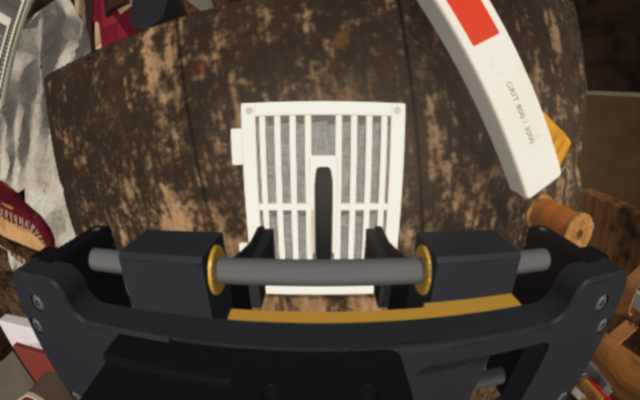

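>>> send_rows --delta_rot '[[0,0,0],[0,0,0],[0,0,0],[0,0,0],[0,0,0],[0,0,0],[0,0,0],[0,0,0],[0,0,0]]' --translation '[[0,0,0.4],[0,0,0.65],[0,0,0.76],[0,0,0.78],[0,0,0.78],[0,0,0.78],[0,0,0.78],[0,0,0.78],[0,0,0.78]]' --claw '[0.2,0.2,0.2,-1,-1,-1,-1,-1,-1]'

```text
time_s: 10.15
tcp_pos: [0.5064, 0.317, 0.0231]
tcp_rot: [0.0, 0.755, 0.656, 0.0]
wrist_force: [2.1, -0.8, 1.9]
width: 0.143
```

>>> send_rows --delta_rot '[[0,0,0],[0,0,0],[0,0,0],[0,0,0]]' --translation '[[0,0,-0.3],[0,0,-0.6],[0,0,-1],[0,0,-1]]' --claw '[-1,-1,-1,-1]'

```text
time_s: 10.55
tcp_pos: [0.5081, 0.3188, 0.1277]
tcp_rot: [0.001, 0.755, 0.656, 0.004]
wrist_force: [2.1, 1.4, -3.0]
width: 0.136
```

```bash
python3 look.py w8; python3 -c "
from h import *
s=env.get_state();print(s['time_s'],s['wrist_force'],s['torque'],s['tcp_pos'],s['width'],cmd([0.505,-.0,0.2],down(89.3)))"
```

```text
10.55 [0.5081 0.3188 0.1277] [[0.139, 0.99, 0.006], [0.99, -0.139, 0.004], [0.005, 0.006, -1.0]]
10.6 [ 0.11982072  0.55379852 -3.95393084] [-0.03981358 -0.04388094 -0.01379738] [0.50722982 0.31775407 0.12492611] 0.1348385167979849 ([-3.148, 0.422, -0.757], [0.0012, -0.0007, -0.0405])
```

View pics/w8.png

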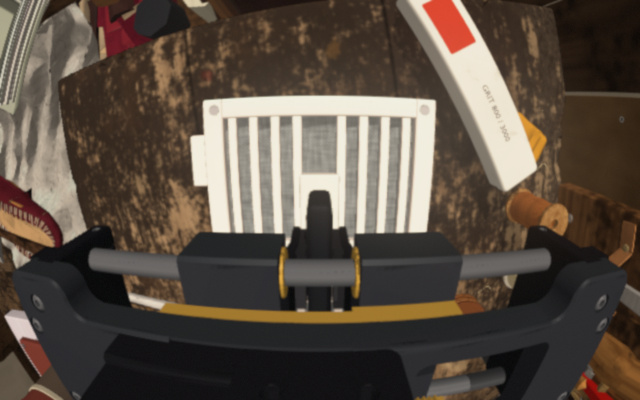

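Run:
```python
from h import *
p=optics.camera_params("wrist");T=np.asarray(p["T_tool_cam"])
def tr(uv):
    x=(uv[0]-p["cx"])/p["fx"];y=(uv[1]-p["cy"])/p["fy"];th=np.hypot(x,y)
    return T[:3,:3]@np.array([x/th*np.sin(th),y/th*np.sin(th),np.cos(th)])
o=T[:3,3]
for z in [.010,.012,.014,.016,.018]:
    P=[]
    for uv in [(208.5,101),(436,100.5),(200,137),(196.5,186)]:
        d=tr(uv);P.append(o+d*(z-o[2])/d[2])
    P=np.array(P)*1000
    print(z,P.round(1).tolist(),(P[1]-P[0]).round(1))
```

```text
0.01 [[82.1, -59.3, 10.0], [82.6, 62.9, 10.0], [62.7, -65.1, 10.0], [35.1, -69.5, 10.0]] [  0.6 122.2   0. ]
0.012 [[82.2, -60.0, 12.0], [82.7, 63.7, 12.0], [62.5, -65.9, 12.0], [34.6, -70.3, 12.0]] [  0.6 123.7   0. ]
0.014 [[82.2, -60.7, 14.0], [82.8, 64.5, 14.0], [62.4, -66.7, 14.0], [34.1, -71.2, 14.0]] [  0.6 125.2   0. ]
0.016 [[82.3, -61.5, 16.0], [82.9, 65.3, 16.0], [62.2, -67.5, 16.0], [33.6, -72.0, 16.0]] [  0.6 126.7   0. ]
0.018 [[82.4, -62.2, 18.0], [83.0, 66.0, 18.0], [62.1, -68.3, 18.0], [33.1, -72.9, 18.0]] [  0.6 128.2   0. ]
```

```bash
cat >> h.py <<'E'
EO=np.array([.495,-.0546,0]);EY=-.7;FY=-4.9;H=23.5
def ptose(xt,zt,th,fy=None,h=H):
    "tip bottom mid at ext (xt,zt) mm, tilt th deg -> TCP pos, Rot"
    fy=FY if fy is None else fy
    Rg=R.from_euler('z',EY,degrees=True)*R.from_euler('y',-th,degrees=True)
    E=R.from_euler('z',EY,degrees=True)
    tip=E.apply(np.array([xt,fy,zt])/1000)+EO
    org=tip+Rg.apply([.075,0,0])
    return org+Rg.apply([0,.0025,h/1000]), Rg*down(90)
def gril(st,h=H):
    "tip bottom (ext x,y,z mm), tilt deg from state"
    Rt=Rq(st["tcp_rot"]);Rg=Rt*down(90).inv();E=R.from_euler('z',EY,degrees=True)
    org=np.asarray(st["tcp_pos"])-Rg.apply([0,.0025,h/1000])
    f=lambda v:(E.inv().apply(org+Rg.apply(np.array(v)/1000)-EO)*1000).round(1)
    ax=E.inv()*Rg
    return f([-75,0,0]),f([65,0,0]),ax.as_euler('zyx',degrees=True).round(2)
E
python3 -c "
from h import *
p,r=ptose(-62,110,16);print(p,cmd(p,r),cmd([0.507,.0,.2],down(90)))"
```

```text
[ 0.49858756 -0.05704401  0.15326245] ([-3.723, 0.436, -0.291], [-0.0876, 0.005, -0.0403]) ([-3.145, 0.442, -0.757], [0.0012, -0.0007, -0.0444])
```

>>> send_rows --delta_rot '[[0,0,0],[0,0,0],[0,0,0]]' --translation '[[-0.3,0.04,-0.3],[-0.6,0.09,-0.6],[-0.95,0.13,-0.75]]' --claw '[-1,-1,-1]'

```text
time_s: 10.9
tcp_pos: [0.5057, 0.2207, 0.1982]
tcp_rot: [-0.0, 0.754, 0.657, 0.0]
wrist_force: [1.3, 0.2, -3.0]
width: 0.138
```

>>> send_rows --delta_rot '[[0,0,-0.01],[0,0,-0.02],[0,0,-0.04]]' --translation '[[-0.3,0.04,0],[-0.6,0.09,0],[-0.95,0.13,0]]' --claw '[-1,-1,-1]'

```text
time_s: 11.2
tcp_pos: [0.5046, 0.1238, 0.1961]
tcp_rot: [-0.001, 0.711, 0.703, -0.001]
wrist_force: [0.4, -0.6, -2.9]
width: 0.137
```

>>> send_rows --delta_rot '[[0,0,0],[0,0,0],[0,0,0]]' --translation '[[-0.3,0,0],[-0.6,0,0],[-0.95,0,0]]' --claw '[-1,-1,-1]'

```text
time_s: 11.5
tcp_pos: [0.503, 0.0291, 0.1959]
tcp_rot: [-0.001, 0.712, 0.703, -0.001]
wrist_force: [0.7, 0.4, -3.7]
width: 0.135
```

```bash
python3 -c "
from h import *
s=env.get_state();print(s['time_s'],s['tcp_pos'],s['width'],gril(s))
p,r=ptose(-62,100,16);print(p,cmd(p,r))"
```

```text
11.5 [0.50304356 0.02909602 0.19593848] 0.13515959968778257 (array([-68. ,  81.3, 172.6]), array([ 72. ,  81.2, 172.3]), array([-0.04,  0.14,  0.01]))
[ 0.49858756 -0.05704401  0.14326245] ([-0.862, -0.032, 0.527], [-0.0897, -0.0, -0.0002])
```

>>> send_rows --delta_rot '[[-0.03,0,0],[-0.06,0,0],[-0.09,0,0],[-0.09,0,0],[-0.09,0,0]]' --translation '[[-0.3,0,0.1],[-0.6,-0.03,0.3],[-0.86,-0.03,0.45],[-0.86,-0.03,0.52],[-0.86,-0.03,0.52]]' --claw '[-1,-1,-1,-1,-1]'

```text
time_s: 12.0
tcp_pos: [0.4976, -0.0564, 0.1431]
tcp_rot: [0.098, 0.706, 0.695, 0.097]
wrist_force: [-0.1, 0.8, -3.3]
width: 0.137
```

```bash
python3 look.py w9; python3 -c "
from h import *
s=env.get_state();print(s['time_s'],s['tcp_pos'],s['width'],gril(s),s['wrist_force'],s['torque'])
cv2.imwrite('pics/s9.png',cv2.resize(optics.camera('scene')[130:280,230:440],None,fx=3.5,fy=3.5,interpolation=cv2.INTER_CUBIC))
p,r=ptose(-62,68,16);print(p,cmd(p,r))"
```

```text
12.0 [ 0.4976 -0.0564  0.1431] [[0.016, 0.962, 0.274], [1.0, -0.015, -0.004], [0.001, 0.274, -0.962]]
12.05 [ 0.49916118 -0.05551256  0.14448995] 0.13697179523410907 (array([-61.4,  -3.2, 101.2]), array([ 73.1,  -3.5, 139.9]), array([ -0.09, -16.03,   0.02])) [ 0.6697031   0.95317418 -3.66895335] [0.04760683 0.38563706 0.04617745]
[ 0.49858756 -0.05704401  0.11126245] ([-0.021, -0.11, 0.323], [0.0007, -0.0002, -0.0002])
```

View pics/w9.png

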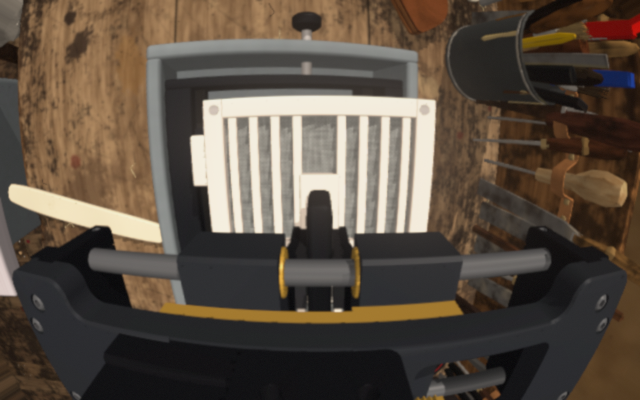

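View pics/s9.png

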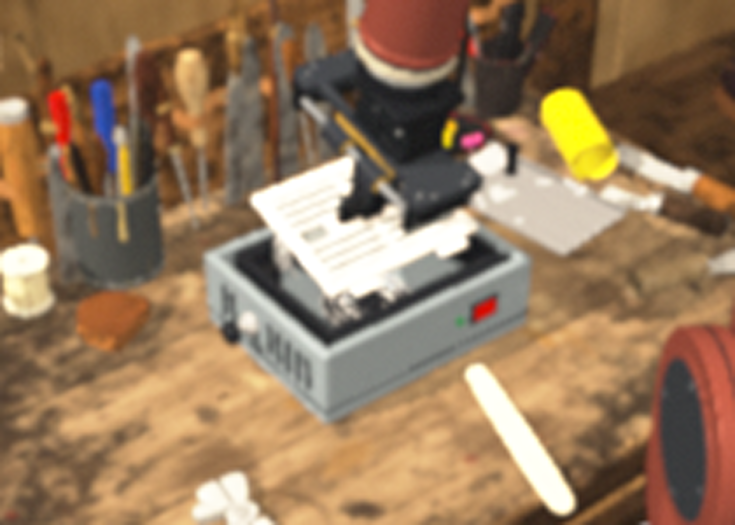

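>>> send_rows --delta_rot '[[0,0,0],[0,0,0],[0,0,0],[0,0,0]]' --translation '[[-0.02,-0.03,0.1],[-0.02,-0.07,0.22],[-0.02,-0.1,0.32],[-0.02,-0.1,0.32]]' --claw '[-1,-1,-1,-1]'

```text
time_s: 12.5
tcp_pos: [0.498, -0.0574, 0.1097]
tcp_rot: [0.099, 0.705, 0.696, 0.098]
wrist_force: [-0.5, 0.5, -4.0]
width: 0.133
```

```bash
python3 -c "
from h import *
s=env.get_state();print(s['time_s'],s['tcp_pos'],s['width'],gril(s),s['wrist_force'],s['torque'])
cv2.imwrite('pics/w10.png',optics.camera('wrist'))
s=env.get_state();print(gril(s),s['wrist_force'])
p,r=ptose(-61,65,16);print(p,cmd(p,r))"
```

```text
12.5 [ 0.49798115 -0.05735824  0.10966437] 0.13262981168882543 (array([-62.6,  -5.1,  66.4]), array([ 72. ,  -5.3, 105. ]), array([ -0.05, -15.98,   0.05])) [-0.48015888  0.47288777 -4.02107503] [ 0.0253743   0.49842617 -0.01999389]
(array([-62. ,  -5.2,  67.4]), array([ 72.6,  -5.4, 106.1]), array([ -0.05, -16.06,   0.04])) [-0.44074587  1.22474481 -4.58370744]
[ 0.49958748 -0.05705623  0.10826245] ([0.004, 0.003, 0.026], [0.0003, -0.0002, -0.0004])
```

View pics/w10.png

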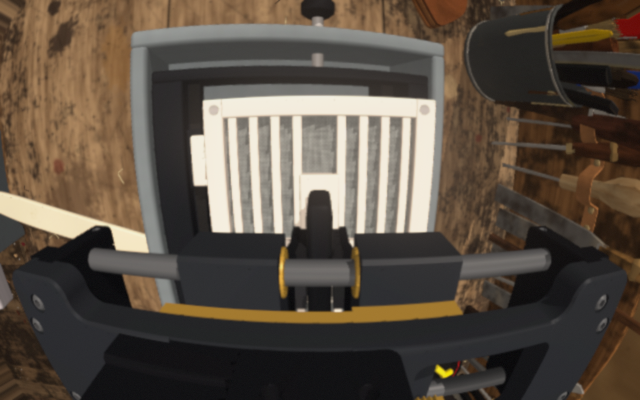

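>>> send_rows --delta_rot '[[0,0,0],[0,0,0],[0,0,0]]' --translation '[[0,0,0.01],[0,0,0.02],[0,0,0.03]]' --claw '[-1,-1,-1]'

```text
time_s: 12.85
tcp_pos: [0.5005, -0.058, 0.1095]
tcp_rot: [0.101, 0.705, 0.695, 0.099]
wrist_force: [-0.5, 0.1, -3.8]
width: 0.131
```

```bash
cat > g.py <<'E'
from h import *
s=env.get_state();print(s['time_s'],s['width'].round(3),gril(s),s['wrist_force'].round(1),s['torque'].round(2))
E
python3 g.py
```

```text
Traceback (most recent call last):
  File "g.py", line 2, in <module>
    s=env.get_state();print(s['time_s'],s['width'].round(3),gril(s),s['wrist_force'].round(1),s['torque'].round(2))
                                        ^^^^^^^^^^^^^^^^
AttributeError: 'float' object has no attribute 'round'
```

```bash
sed -i "s/s\['width'\].round(3)/round(s['width'],3)/" g.py; python3 g.py
```

```text
12.85 0.131 (array([-59.9,  -5.7,  66. ]), array([ 74.5,  -5.9, 105.2]), array([ -0.09, -16.24,  -0.04])) [-0.5  0.1 -3.8] [-0.05  0.46 -0.  ]
```

>>> send_rows --delta_rot '[[0,0,0],[0,0,0],[0,0,0]]' --translation '[[0,-0.005,0.01],[0,-0.01,0.02],[0,-0.01,0.03]]' --claw '[-1,-1,-1]'

```text
time_s: 13.15
tcp_pos: [0.5007, -0.058, 0.1067]
tcp_rot: [0.101, 0.705, 0.695, 0.099]
wrist_force: [-0.7, -0.0, 5.6]
width: 0.134
```

```bash
python3 g.py
```

```text
13.15 0.134 (array([-59.6,  -5.7,  63.2]), array([ 74.8,  -5.9, 102.4]), array([ -0.09, -16.28,  -0.04])) [-0.7 -0.   5.6] [0.12 0.81 0.06]
```

>>> send_rows --delta_rot '[[0,0,0],[0,0,0],[0,0,0],[0,0,0],[0,0,0]]' --translation '[[0,-0.018,-0.008],[0,-0.038,-0.014],[0,-0.057,-0.02],[0,-0.076,-0.026],[0,-0.096,-0.031]]' --claw '[-1,-1,-1,-1,-1]'

```text
time_s: 13.65
tcp_pos: [0.4914, -0.0578, 0.1076]
tcp_rot: [0.102, 0.705, 0.695, 0.1]
wrist_force: [4.5, 0.3, 4.6]
width: 0.13
```

```bash
python3 g.py
```

```text
13.65 0.13 (array([-68.9,  -5.7,  63.8]), array([ 65.4,  -5.9, 103.4]), array([ -0.08, -16.4 ,  -0.04])) [4.5 0.3 4.6] [ 0.01 -0.95  0.03]
```

>>> send_rows --delta_rot '[[0,0,0],[0,0,0],[0,0,0]]' --translation '[[0,-0.019,-0.005],[0,-0.038,-0.01],[0,-0.038,-0.01]]' --claw '[-1,-1,-1]'

```text
time_s: 13.95
tcp_pos: [0.4878, -0.0578, 0.1077]
tcp_rot: [0.102, 0.705, 0.695, 0.1]
wrist_force: [6.7, -0.0, 3.4]
width: 0.136
```

```bash
python3 g.py
```

```text
13.95 0.136 (array([-72.5,  -5.7,  63.9]), array([ 61.8,  -5.9, 103.6]), array([ -0.09, -16.45,  -0.05])) [ 6.7 -0.   3.4] [-0.02 -1.16 -0.02]
```

```bash
python3 -c "
from h import *
cv2.imwrite('pics/w11.png',optics.camera('wrist'))
cv2.imwrite('pics/s11.png',cv2.resize(optics.camera('scene')[130:280,230:440],None,fx=3.5,fy=3.5,interpolation=cv2.INTER_CUBIC))"
```

```text
(no output)
```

View pics/w11.png

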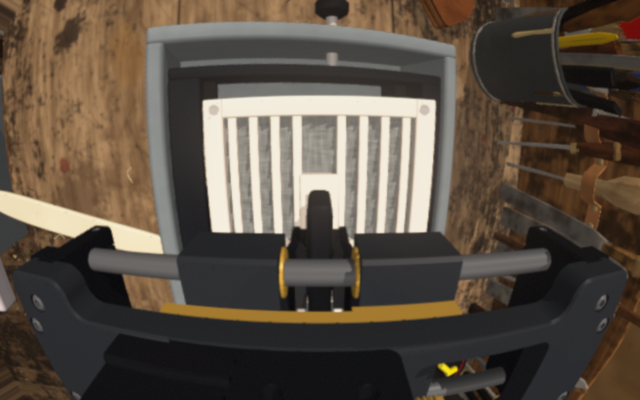

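View pics/s11.png

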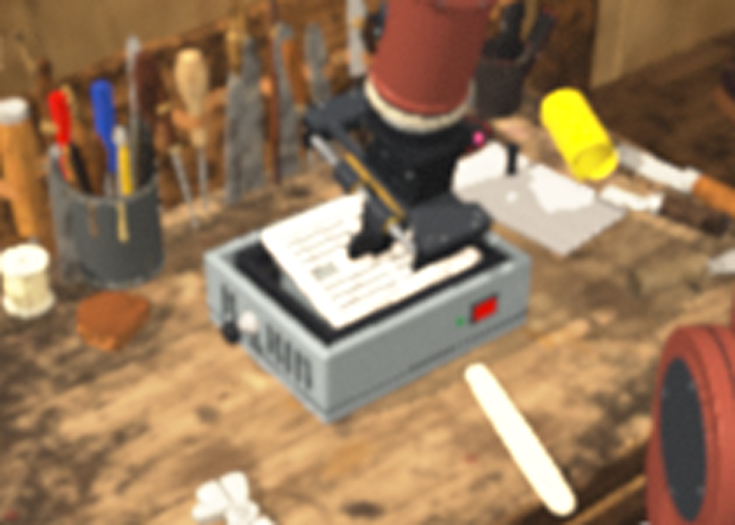

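```bash
sed -i 's/H=23.5/H=22.4/' h.py
python3 - <<'E'
from h import *
s=env.get_state();print(gril(s),s['wrist_force'])
for th in [14,12,10,8,7]:
    p,r=ptose(-73.5,65.3,th,fy=-5.7);print(th,cmd(p,r))
E
```

```text
(array([-72.8,  -5.7,  64.9]), array([ 61.5,  -5.9, 104.5]), array([ -0.09, -16.44,  -0.05])) [ 7.34445783 -0.9448666   4.61532381]
14 ([0.001, 0.003, 0.026], [0.0135, 0.0003, -0.0004])
12 ([0.001, 0.009, 0.053], [0.0246, 0.0003, -0.0004])
10 ([0.001, 0.015, 0.08], [0.0358, 0.0002, -0.0005])
8 ([0.001, 0.019, 0.107], [0.0469, 0.0002, -0.0005])
7 ([0.001, 0.021, 0.12], [0.0524, 0.0002, -0.0005])
```

>>> send_rows --delta_rot '[[0.0135,0,0],[0.0246,0,0],[0.0358,0,0],[0.0469,0,0],[0.0469,0,0]]' --translation '[[0,0.003,0.026],[0,0.009,0.053],[0,0.015,0.08],[0,0.019,0.107],[0,0.019,0.107]]' --claw '[-1,-1,-1,-1,-1]'

```text
time_s: 14.55
tcp_pos: [0.4921, -0.0579, 0.0971]
tcp_rot: [0.048, 0.71, 0.701, 0.048]
wrist_force: [3.3, -0.7, 6.8]
width: 0.133
```

```bash
python3 g.py;  python3 - <<'E'
from h import *
s=env.get_state()
for th in [7,6,5,4,3,2,1,0]:
    p,r=ptose(-73.5,65,th,fy=-5.7);print(th,cmd(p,r))
E
```

```text
14.55 0.133 (array([-74.1,  -5.7,  64.7]), array([64.6, -5.9, 83.7]), array([-0.08, -7.77, -0.  ])) [ 3.3 -0.7  6.8] [-0.27 -0.46 -0.05]
7 ([0.001, 0.01, 0.008], [0.0043, 0.0, -0.0005])
6 ([0.001, 0.013, 0.022], [0.0098, 0.0, -0.0005])
5 ([0.001, 0.017, 0.035], [0.0154, -0.0, -0.0005])
4 ([0.001, 0.02, 0.048], [0.021, -0.0, -0.0005])
3 ([0.001, 0.023, 0.061], [0.0265, -0.0, -0.0005])
2 ([0.001, 0.025, 0.075], [0.0321, -0.0, -0.0005])
1 ([0.001, 0.028, 0.088], [0.0376, -0.0, -0.0005])
0 ([0.001, 0.03, 0.102], [0.0432, -0.0, -0.0005])
```

>>> send_rows --delta_rot '[[0.0043,0,0],[0.0098,0,0],[0.0154,0,0],[0.021,0,0]]' --translation '[[0,0.006,0.008],[0,0.01,0.022],[0,0.013,0.035],[0,0.017,0.048]]' --claw '[-1,-1,-1,-1]'

```text
time_s: 14.95
tcp_pos: [0.4935, -0.058, 0.0938]
tcp_rot: [0.025, 0.712, 0.702, 0.024]
wrist_force: [-12.0, 0.1, 28.8]
width: 0.136
```

```bash
python3 g.py
```

```text
14.95 0.136 (array([-74.7,  -5.8,  66.2]), array([65. , -6. , 75.9]), array([-0.09, -3.98, -0.07])) [-12.    0.1  28.8] [0.17 1.68 0.02]
```

>>> send_rows --delta_rot '[[0.0055,0,0],[0.011,0,0],[0.011,0,0]]' --translation '[[0,0.003,0.014],[0,0.006,0.028],[0,0.006,0.028]]' --claw '[-1,-1,-1]'

```text
time_s: 15.25
tcp_pos: [0.4943, -0.058, 0.0891]
tcp_rot: [0.012, 0.712, 0.702, 0.012]
wrist_force: [4.8, -1.3, 0.8]
width: 0.135
```

```bash
python3 g.py; python3 look.py w12
```

```text
15.25 0.135 (array([-74.8,  -5.8,  64.1]), array([65.1, -6. , 68.9]), array([-0.08, -1.99,  0.  ])) [ 4.8 -1.3  0.8] [-0.27 -0.54 -0.05]
15.25 [ 0.4943 -0.058   0.0891] [[0.014, 0.999, 0.035], [1.0, -0.014, -0.0], [0.0, 0.035, -0.999]]
```

View pics/w12.png

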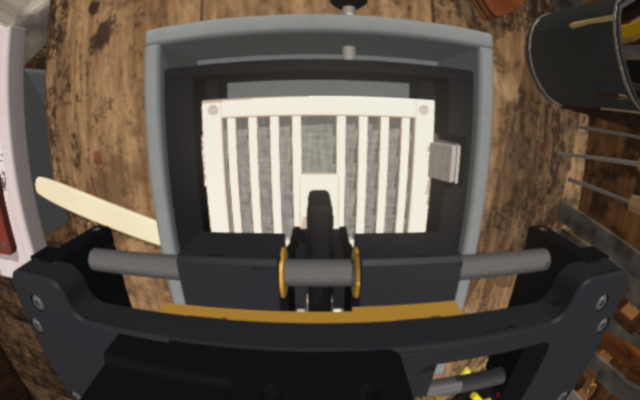

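>>> send_rows --delta_rot '[[0.0055,0,0],[0.011,0,0],[0.011,0,0]]' --translation '[[0,0.002,0.012],[0,0.004,0.026],[0,0.004,0.026]]' --claw '[-1,-1,-1]'

```text
time_s: 15.6
tcp_pos: [0.4947, -0.058, 0.0878]
tcp_rot: [-0.0, 0.712, 0.702, -0.001]
wrist_force: [-5.1, -0.3, 21.3]
width: 0.137
```

```bash
python3 g.py
```

```text
15.6 0.137 (array([-75.3,  -5.8,  65.5]), array([64.7, -6.1, 65.4]), array([-0.09,  0.07, -0.04])) [-5.1 -0.3 21.3] [-0.19  1.03 -0.01]
```

>>> send_rows --delta_rot '[[0,0,0],[0,0,0],[0,0,0],[0,0,0],[0,0,0],[0,0,0]]' --translation '[[0,0,0.008],[0,0,0.008],[0,0,-0.01],[0,0,-0.015],[0,0,-0.015],[0,0,-0.015]]' --claw '[-1,-1,-1,0,0,0]'

```text
time_s: 16.2
tcp_pos: [0.4937, -0.0578, 0.0875]
tcp_rot: [-0.001, 0.712, 0.702, -0.0]
wrist_force: [-0.3, 0.5, 0.5]
width: 0.33
```

>>> send_rows --delta_rot '[[0,0,0],[0,0,0],[0,0,0],[0,0,0]]' --translation '[[0,0,-0.3],[-0.4,0,-0.7],[-0.95,0,-0.95],[-0.95,0,-0.95]]' --claw '[0,0,0,0]'

```text
time_s: 16.6
tcp_pos: [0.4933, -0.1577, 0.1853]
tcp_rot: [0.002, 0.714, 0.701, 0.0]
wrist_force: [0.8, 0.4, -0.5]
width: 0.496
```

```bash
python3 look.py w13 grille_pull:.095 tongue_left:.0675 tongue_right:.0675 edge_left:.065 edge_right:.065 cover_knob:.1075; python3 g.py
python3 -c "
from h import *
cv2.imwrite('pics/s13.png',cv2.resize(optics.camera('scene')[130:280,230:440],None,fx=3.5,fy=3.5,interpolation=cv2.INTER_CUBIC))
a=cv2.imread('pics/w13.png')[0:260,160:500];cv2.imwrite('pics/w13z.png',cv2.resize(a,None,fx=2.2,fy=2.2,interpolation=cv2.INTER_CUBIC))"
```

```text
16.6 [ 0.4933 -0.1577  0.1853] [[0.018, 1.0, 0.002], [1.0, -0.018, -0.002], [-0.002, 0.003, -1.0]]
grille_pull [321.1  82.5] 0.68 [ 0.4968 -0.0608  0.095 ]
grille_pull [390.7 142.6] 0.33 [ 0.5513 -0.1081  0.095 ]
tongue_left [231.5  35.8] 0.8 [ 0.4192 -0.0111  0.0675]
tongue_right [235.6 142.6] 0.76 [ 0.4201 -0.108   0.0675]
tongue_right [316.   82.8] 0.61 [ 0.4927 -0.0584  0.0675]
edge_left [388.4  33.2] 0.76 [ 0.5571 -0.0119  0.065 ]
edge_right [389.9 140.4] 0.76 [ 0.5576 -0.1092  0.065 ]
cover_knob [342.8 308.7] 0.74 [ 0.5131 -0.2536  0.1075]
16.95 0.499 (array([-76. , -99.1, 159.8]), array([ 64. , -99. , 159.7]), array([0.04, 0.07, 0.06])) [-0.1  0.5 -1.2] [ 0.01 -0.08  0.02]
```

View pics/w13z.png

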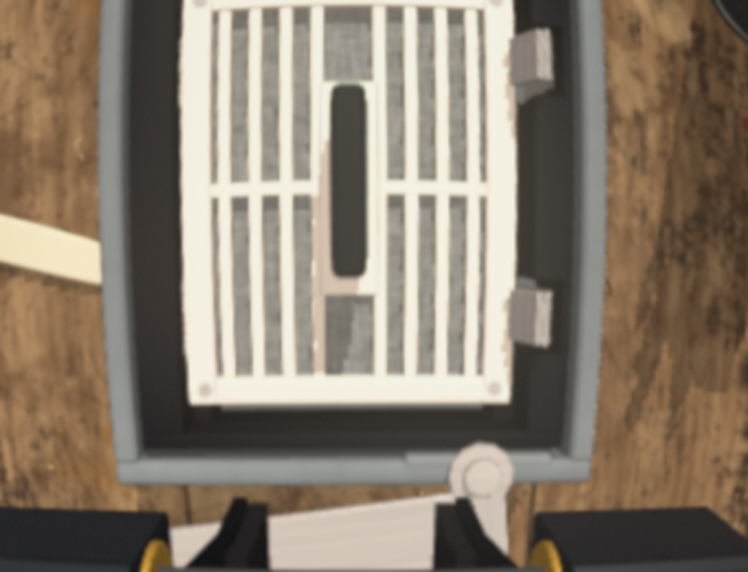

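View pics/s13.png

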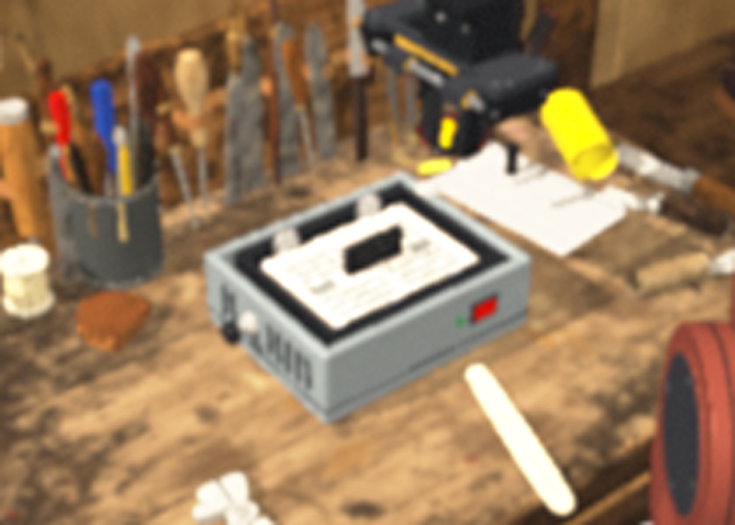

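```bash
python3 -c "
from h import *
print(cmd([.539,-.1325,.100],down(89.3)))"
```

```text
([0.193, 0.46, 0.823], [-0.0003, -0.0002, 0.0002])
```

>>> send_rows --delta_rot '[[0,0,0],[0,0,0],[0,0,0],[0,0,0],[0,0,0],[0,0,0],[0,0,0]]' --translation '[[0.1,0.2,0],[0.19,0.46,0.1],[0.19,0.46,0.3],[0.19,0.46,0.5],[0.19,0.46,0.7],[0.19,0.46,0.82],[0.19,0.46,0.82]]' --claw '[-1,-1,-1,-1,-1,-1,-1]'

```text
time_s: 17.7
tcp_pos: [0.5382, -0.1336, 0.0993]
tcp_rot: [-0.001, 0.712, 0.703, -0.001]
wrist_force: [-0.2, 0.2, -0.0]
width: 0.021
```

>>> send_rows --delta_rot '[[0,0,0],[0,0,0],[0,0,0],[0,0,0],[0,0,0]]' --translation '[[0,0,0.05],[0,0,0.1],[0,0,0.14],[0,0,0.16],[0,0,0.16]]' --claw '[-1,-1,-1,-1,-1]'

```text
time_s: 18.2
tcp_pos: [0.5393, -0.1344, 0.085]
tcp_rot: [0.0, 0.712, 0.702, 0.0]
wrist_force: [-0.9, 0.4, 0.3]
width: 0.003
```

Down in small steps for contact.

>>> send_rows --delta_rot '[[0,0,0],[0,0,0],[0,0,0]]' --translation '[[0,0,0.008],[0,0,0.015],[0,0,0.015]]' --claw '[-1,-1,-1]'

```text
time_s: 18.5
tcp_pos: [0.5396, -0.1345, 0.0844]
tcp_rot: [0.0, 0.712, 0.702, 0.0]
wrist_force: [-2.0, 0.5, 6.2]
width: 0.005
```

>>> send_rows --delta_rot '[[0,0,0],[0,0,0],[0,0,0]]' --translation '[[0,0,0.008],[0,0,0.015],[0,0,0.015]]' --claw '[-1,-1,-1]'

```text
time_s: 18.8
tcp_pos: [0.5397, -0.1346, 0.0842]
tcp_rot: [0.001, 0.712, 0.702, -0.0]
wrist_force: [-8.3, 1.5, 19.2]
width: 0.005
```

>>> send_rows --delta_rot '[[0,0,0],[0,0,0],[0,0,0],[0,0,0]]' --translation '[[0,0,-0.3],[0.2,0,-0.35],[0.5,0,-0.35],[0.9,0,-0.35]]' --claw '[-1,-1,-1,-1]'

```text
time_s: 19.2
tcp_pos: [0.5409, -0.0453, 0.1177]
tcp_rot: [0.001, 0.713, 0.701, 0.0]
wrist_force: [0.4, 0.8, -0.9]
width: 0.007
```

>>> send_rows --delta_rot '[[0,0,0],[0,0,0],[0,0,0],[0,0,0],[0,0,0],[0,0,0]]' --translation '[[0.3,0,0],[0.54,0,0],[0.54,0,0.1],[0.54,0,0.2],[0.54,0,0.3],[0.54,0,0.3]]' --claw '[-1,-1,-1,-1,-1,-1]'

```text
time_s: 19.8
tcp_pos: [0.5405, 0.0082, 0.0853]
tcp_rot: [-0.001, 0.713, 0.702, -0.001]
wrist_force: [0.7, -0.1, 0.4]
width: 0.003
```

>>> send_rows --delta_rot '[[0,0,0],[0,0,0],[0,0,0]]' --translation '[[0,0,0.01],[0,0,0.025],[0,0,0.025]]' --claw '[-1,-1,-1]'

```text
time_s: 20.1
tcp_pos: [0.5414, 0.0093, 0.0847]
tcp_rot: [0.0, 0.712, 0.702, 0.0]
wrist_force: [-0.2, -0.4, -0.4]
width: 0.004
```

```bash
python3 g.py
```

```text
20.1 0.004 (array([-29.4,  62.1,  62.2]), array([110.6,  61.8,  62.3]), array([-0.11, -0.02,  0.  ])) [-0.2 -0.4 -0.4] [-0.01 -0.07  0.04]
```

>>> send_rows --delta_rot '[[0,0,0],[0,0,0],[0,0,0]]' --translation '[[0,0,0.01],[0,0,0.02],[0,0,0.02]]' --claw '[-1,-1,-1]'

```text
time_s: 20.4
tcp_pos: [0.5417, 0.0094, 0.0842]
tcp_rot: [0.001, 0.712, 0.702, 0.0]
wrist_force: [-7.1, -1.3, 15.3]
width: 0.006
```

>>> send_rows --delta_rot '[[0,0,0],[0,0,0],[0,0,0],[0,0,0],[0,0,0],[0,0,0]]' --translation '[[0,0,-0.4],[0,0,-0.95],[0.9,0,-0.95],[0.9,0,-0.95],[0.9,0,-0.95],[0.9,0,-0.95]]' --claw '[-1,-1,-1,-1,-1,-1]'

```text
time_s: 21.0
tcp_pos: [0.5425, 0.1005, 0.1778]
tcp_rot: [0.0, 0.711, 0.703, 0.0]
wrist_force: [-0.1, -0.3, -0.2]
width: 0.005
```

```bash
python3 g.py; python3 -c "
from h import *
cv2.imwrite('pics/s14.png',cv2.resize(optics.camera('scene')[130:290,220:440],None,fx=3.5,fy=3.5,interpolation=cv2.INTER_CUBIC))
cv2.imwrite('pics/t14.png',cv2.resize(optics.camera('top')[140:290,140:480],None,fx=2.3,fy=2.3,interpolation=cv2.INTER_CUBIC))"
```

```text
21.0 0.005 (array([-29.4, 153.1, 155.3]), array([110.6, 153.2, 155.4]), array([ 0.06, -0.04, -0.  ])) [-0.1 -0.3 -0.2] [-0.06 -0.11  0.01]
```

View pics/s14.png

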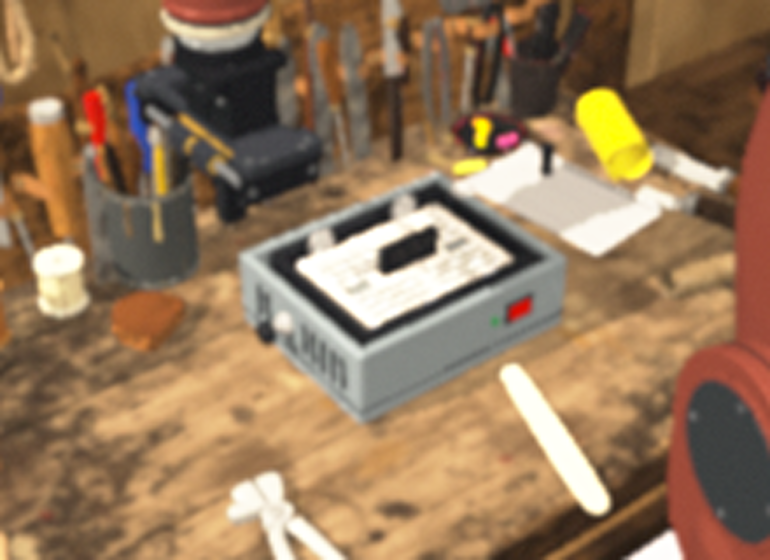

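View pics/t14.png

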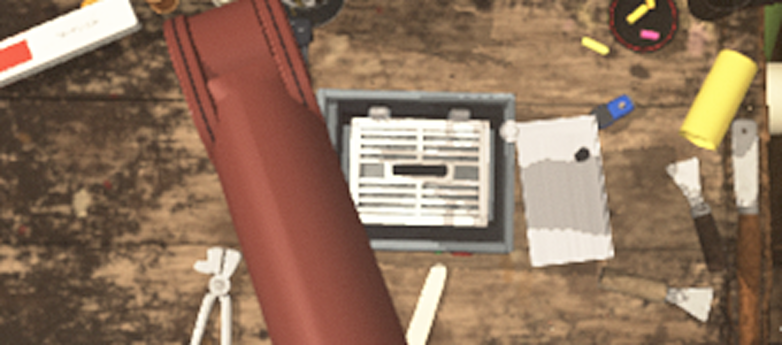

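Both pictures show the grille flat in the frame, the cover aside over the -y side (top view about (565,190)), and the roll, plane, heel block and scraper still in place. The arm is touching nothing, so I am handing in.

```bash
python3 -c "
from workcell import env
print(env.sign_off(), env.get_state()['time_s'])"
```

```text
the job is handed in; nothing more can be done
the job is handed in; nothing more can be done
```

The grille is back in the extractor and both spring clips have snapped over its edge. The dust cover is swung aside and the job is handed in at about 21 s.

- **Cover:** I swung it by its knob to a joint angle of about 1.7 rad, clear of the opening. The last pictures show it still there.
- **Insertion:** I held the grille by the pull at a 16° tilt and found the frame about 5 mm toward -y of centre. Both tongues went into the slots on the first try.
- **Pressing:** The +x edge met the clips at about 29 N at the wrist. The force then fell to about 1 N as they snapped. I pressed on until the grille lay flat (tilt under 0.1°).
- **Last checks:** I pressed the +x edge beside each clip with 15 to 19 N. Both sides were rigid at the same height (TCP z 0.0842 m), about where a home grille should be. The pictures show both clips over the edge and the bystanders where they started. The gripper was open to the air with no force on it when I handed in.

One thing disagreed slightly: the wrist camera read about 2 mm too far in +x compared with the gripped pull, and I corrected for it. No check failed.

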